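# Shut the steel cabinet and lock it with its key pair

## Task

Lock the small steel cabinet: push its door fully shut, then press the two round keys on the lock panel on top of it all the way down together, one fingertip on each, hold both down for at least three seconds, and let go. Leave the square key unpressed, and do not pick up or shift the dice or any of the other loose things around.

Things in the scene. Friction and masses are not known exactly. Their poses are not given: they have to be found in the camera images.
- cabinet: small grey steel cabinet fixed to the desk, 180 mm deep (its x) x 260 mm wide (its y) x 180 mm high; origin at the centre of its underside; its -x side is the front, closed by the door. It stands turned up to 0.25 rad
- cabinet_door (a joint): angle of the cabinet's door in rad: 0 is fully shut, grows as it opens toward the robot; starts ajar. The upright hinge is at the front corner, at x = -90 mm, y = +130 mm in the cabinet's frame. The door is 256 mm wide, 12 mm thick, from 4 to 176 mm above the desk, with a 20 mm steel knob 20 mm proud at 85 mm height, 225 mm from the hinge. It turns easily (about 1 N at the point door_push) and stays where it is left; it stops against the cabinet at 0
- door_push (a point): a good place to push the door: a point on its outer face, 180 mm from the hinge, 150 mm above the desk (30 mm below the cabinet's top); moves with the door; its x axis points into the door, square to the face; its y axis points along the door toward the hinge
- lock_panel: flat white plastic panel fixed on the cabinet's top, 90 mm (its x) x 110 mm (its y) x 14 mm thick; origin at the centre of its underside. The two round keys are at x = +14 mm, y = +27 and -27 mm (54 mm apart), the square key at x = -28 mm, y = 0. It may be turned up to 0.3 rad on the cabinet
- key_left_top (a point): round black key, 26 mm diameter, on the lock panel at the panel's +y side; the point is the centre of its top face, which stands 28 mm above the cabinet's top when up (208 mm above the desk) and 14 mm above the panel's face
- key_left (a joint): the travel of the +y round key: 0 up, grows as it is pressed straight down, 0.006 m at its stop; a spring takes about 1.6 N to start it and 4 N to hold it at the stop, and lifts it back when let go
- key_right_top (a point): round black key, 26 mm diameter, on the lock panel at the panel's -y side; the point is the centre of its top face, which stands 28 mm above the cabinet's top when up (208 mm above the desk) and 14 mm above the panel's face
- key_right (a joint): the travel of the -y round key: 0 up, grows as it is pressed straight down, 0.006 m at its stop; a spring takes about 1.6 N to start it and 4 N to hold it at the stop, and lifts it back when let go
- key_square (a joint): the travel of the square black key, 14 mm wide, its top 9 mm above the panel's face, 42 mm in front (-x of the panel) of the line of the round keys; 0 up, 0.006 m at its stop, the same spring; must not be pressed
- die_a: wooden die, 18 mm cube, loose on the cabinet's top near its +y side edge; origin at the centre of its underside; leave alone
- die_b: wooden die, 18 mm cube, loose on the cabinet's top near its -y side edge; origin at the centre of its underside; leave alone
- cup: orange plastic cup, 72 mm wide at the rim, 90 mm high, standing open end up on the desk before the cabinet's hinge side; origin at the centre of its underside; leave alone
- abacus: blue plastic abacus frame lying flat on the desk beside the cabinet (its -y side), 142 x 220 mm, 22 mm high; origin at the centre of its underside; leave alone
- tin: closed steel tin, 90 mm diameter, 110 mm high, standing on the desk left of the cabinet; origin at the centre of its underside; leave alone

How it is judged:
By the outcome, as a careful person would: the job done as asked, in the order asked, and still so for the second after the job is handed in, with the robot touching nothing.
It also fails if it takes over 64 s, if anything falls off the work surface, if the arm or the gripper's body presses on something with over 40 N, if the wrist force passes 120 N, or if a joint passes its speed limit or range.

## Robot

A 6-joint arm with a two-finger parallel gripper is mounted at the origin on the work surface. World frame = base frame: x ahead of the robot, y to its left, z up, the work surface at z = 0. Lengths are in m, angles in rad, forces in N, time in s.
With the tool pointing down it reaches from about 0.3 to 0.85 m from the base axis. Payload 5.4 kg.
Tool frame: the origin (TCP) lies at the centre of the arm's flange, where the gripper is bolted on; the fingertips stand 173 mm ahead of it and the grasp point (between the pads) lies 155 mm ahead of it (robot.tcp_to_tips is the distance from the TCP to the fingertips, in m); z points along the fingers, y is the line along which they close (so a half turn about z gives the same grasp; the last joint's range is limited). The gripper opens to 85 mm and grips with 20 to 120 N. Pads are 22 mm wide; open, the fingers measure 114 mm over their backs; the gripper's body (76 mm by 85 mm) begins 54 mm behind the grasp point. The pads swing forward as they close: fully open they stand 13 mm farther back than shut.
Start: joints at [0.894, 0.158, 1.597, -0, 1.386, -0.21], TCP at [0.259, 0.513, 0.405] pointing down, gripper open.
Joint ranges: [-2.91, 2.91], [-0.94, 2.29], [0.18, 2.7], [-1.29, 4.43], [0.17, 2.64], [-3, 3]. Speed limits (rad/s): [2.57, 2.57, 3.14, 3.14, 3.14, 3.14].

## Interface

Orientations are given as a unit quaternion [w, x, y, z].
In Python, from bench import robot gives the robot as it stands.
- The arm moves only by the tool move_arm, never from a script. Its argument "commands" is a list of rows, each an object of numbers: "tx", "ty", "tz": the shift along the tool's x, y, z in units of 50 mm (1.0 is 50 mm); "wx", "wy", "wz": the turn, a rotation vector about the tool's x, y, z in units of 10 degrees (1.0 is 10 degrees). A call has 1 to 20 rows; each row shifts and turns the commanded pose from where the row before left it, along the tool's axes as they then stand; what a row does not reach is not made up. A row lasts 1/8 s, in which the tool goes at most 62.5 mm and 10.7 degrees, less where a joint would pass 70% of its speed; a pose out of reach is approached as far as the arm can. A call is refused whole if a number of a shift passes 1 or a number of a turn 1, either way. A call with a gripper value outside its range is refused whole. "claw" is the gripper command: -1 is fully open, 1 is shut, values between are in proportion, set as the call begins (left out, the last holds). The fingers move at their own pace and stop on an object; "newtons" is the grip in N (left out, the last holds). Time passes only in rows, so rows that do not move let the fingers close. It gives the time, the measured TCP pose, the force, the opening and the grip force at its end, in the units of the state.
- robot.state(): the state, without advancing time (a new reading comes with each control period).
- robot.grab_frame(name): name is "scene" or "side" or "wrist"; returns the picture (400x640x3 uint8, blue, green, red); there is no depth.
- robot.get_calibration(name): a dict with "K" (3x3 intrinsics, pixels), "pose" (4x4, takes a point from camera to world coordinates). Camera axes: x right, y down, z forward; pixel columns grow to the right and rows downward; lengths in m; the calibration is good to about 2 mm. A picture is of the moment at which its call begins: read the wrist's pose just before it. get_calibration takes no time and is no camera call; for the wrist camera it gives the pose at the moment of the call.
- robot.sign_off(): hands the job in; it is judged then, once.
The state is a dict: "t": time; "joint_pos": joint angles; "qvel": joint speeds; "joint_efforts": joint torques, N m; "tool_pos": TCP position; "tcp_rot": TCP orientation; "wrist_force": force on the tool from outside, world axes, zero at the start; "torque": the same for the moment, N m; "grip_width": finger opening in m; "finger_force": force on a finger pad.
Only numpy, scipy, OpenCV 4.12 (cv2) and the standard library are available. Lean on these libraries where they do the work, as an engineer would, in place of code of your own. Each camera call takes 0.05 s, during which the arm holds its last target. There are 200 camera calls.

## Working session

There is one attempt and no reset: what is moved stays moved. The work goes in short steps, Python scripts to look and compute and a tool call to move; the robot and the scene stay as the last step left them, time stands still between calls to the robot, and variables do not carry over. Pictures are saved under pics/ and viewed, at most 10 in all, crops included, and the job is handed in when it is done.

Besides the shell and the picture viewer there is one more tool, called after ">>>" as name(argument=value, ...) on one line, values as JSON. move_arm: Moves the arm, as the interface text tells. Its arguments: {"type":"object","properties":{"commands":{"type":"array"},"claw":{"type":"number"},"newtons":{"type":"number"}},"required":["commands"]}

```bash
mkdir -p pics; python3 - <<'E'
from bench import robot
import cv2,numpy as np
for n in["scene","side","wrist"]:
    c=robot.get_calibration(n);print(n,np.round(c["K"],1).tolist(),np.round(c["pose"],3).tolist())
    cv2.imwrite(f"pics/{n}0.png",robot.grab_frame(n))
s=robot.state();print(s["t"],s["tool_pos"],s["tcp_rot"],s["grip_width"],robot.tcp_to_tips)
E
```

```text
scene [[369.1, 0.0, 316.2], [0.0, 369.1, 196.8], [0.0, 0.0, 1.0]] [[0.753, 0.525, -0.396, 0.972], [0.658, -0.602, 0.453, -0.342], [-0.0, -0.602, -0.799, 0.887], [0.0, 0.0, 0.0, 1.0]]
side [[492.8, 0.0, 326.2], [0.0, 492.8, 203.5], [0.0, 0.0, 1.0]] [[0.839, -0.371, 0.397, 0.018], [-0.544, -0.576, 0.611, -0.794], [0.002, -0.729, -0.685, 1.138], [0.0, 0.0, 0.0, 1.0]]
wrist [[337.0, 0.0, 318.7], [0.0, 337.0, 197.5], [0.0, 0.0, 1.0]] [[0.45, 0.851, 0.272, 0.189], [0.893, -0.429, -0.137, 0.548], [0.0, 0.304, -0.953, 0.373], [0.0, 0.0, 0.0, 1.0]]
0.15 [0.25864629 0.5133063  0.40394885] [-3.12801341e-04  2.31289876e-01  9.72884613e-01 -6.52436866e-04] 0.08584489113031442 0.1734
```

View pics/scene0.png

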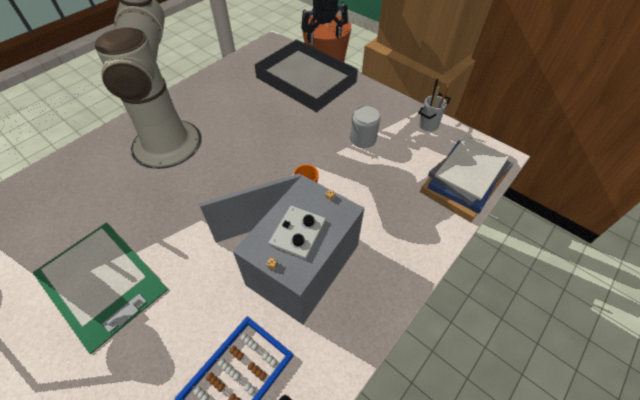

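View pics/side0.png

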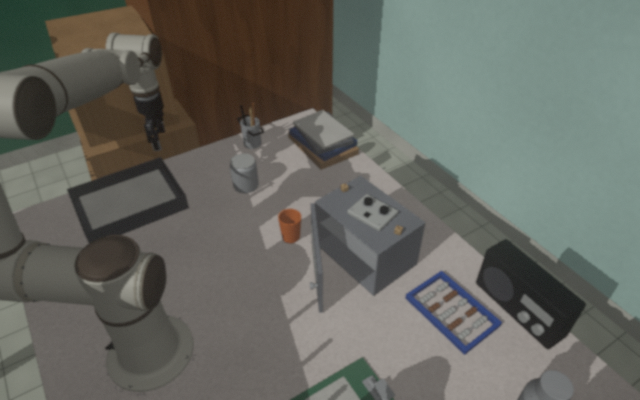

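The scene view shows the keys near (309,221) and (298,240), the square key near (287,224), the dice near (330,195) and (272,263), and the door wide open with its top edge from (298,178) to (202,207). The side view shows the keys near (368,202) and (384,210), the square key near (367,215), and the cup at (290,225).

```bash
cat > h.py <<'E'
import cv2,numpy as np
from bench import robot
def ray(n,p,c=None):
    c=c or robot.get_calibration(n);K=np.array(c["K"]);T=np.array(c["pose"])
    d=T[:3,:3]@np.linalg.inv(K)@[p[0],p[1],1];return T[:3,3],d/np.linalg.norm(d)
def plane(n,p,z,c=None):
    o,d=ray(n,p,c);return o+d*(z-o[2])/d[2]
def tri(*obs):
    A=np.zeros((3,3));b=np.zeros(3)
    for n,p in obs:
        o,d=ray(n,p);M=np.eye(3)-np.outer(d,d);A+=M;b+=M@o
    x=np.linalg.solve(A,b);e=[np.linalg.norm(np.cross(x-ray(n,p)[0],ray(n,p)[1])) for n,p in obs]
    return x,max(e)
def blobs(mask,off,amin=8):
    n,l,s,c=cv2.connectedComponentsWithStats(mask.astype(np.uint8))
    return [(np.round(c[i]+off,1).tolist(),int(s[i,4]),s[i,2:4].tolist()) for i in range(1,n) if s[i,4]>=amin]
E
python3 - <<'E'
from h import *
R={"scene":(190,165,380,325),"side":(270,165,440,320)}
for n,(a,b,c,d) in R.items():
    im=cv2.imread(f"pics/{n}0.png")[b:d,a:c];m=im.max(2)
    print(n,"dark",blobs(m<45,(a,b)))
    h=cv2.cvtColor(im,cv2.COLOR_BGR2HSV);print("orange",blobs((h[...,1]>110)&(h[...,0]<25),(a,b)))
    print("white",blobs((h[...,1]<40)&(h[...,2]>135),(a,b),60))
    cv2.imwrite(f"pics/{n}c.png",cv2.resize(im,None,fx=3.5,fy=3.5,interpolation=cv2.INTER_CUBIC))
a=cv2.imread("pics/scenec.png");b=cv2.imread("pics/sidec.png")
cv2.imwrite("pics/sc.png",a)
print(a.shape,b.shape)
E
```

```text
scene dark [([308.3, 220.6], 84, [10, 10]), ([285.7, 224.2], 25, [6, 6]), ([297.8, 239.9], 95, [11, 11])]
orange [([307.4, 171.5], 266, [25, 17]), ([329.8, 194.5], 58, [9, 10]), ([271.8, 263.4], 72, [9, 10])]
white [([225.3, 251.3], 8678, [113, 160]), ([354.6, 250.4], 6621, [75, 160]), ([294.5, 230.2], 1279, [57, 52])]
side dark [([367.8, 202.0], 8, [5, 3]), ([383.8, 210.0], 16, [6, 5])]
orange [([289.7, 224.5], 593, [22, 34])]
white [([285.3, 176.0], 286, [40, 30]), ([378.8, 176.5], 688, [49, 29]), ([303.4, 204.9], 302, [32, 21]), ([369.6, 214.5], 404, [46, 27]), ([274.2, 231.3], 254, [12, 32]), ([301.2, 284.6], 1086, [35, 83]), ([380.3, 297.9], 3491, [145, 74]), ([429.4, 288.9], 111, [22, 17]), ([434.3, 299.2], 80, [13, 14])]
(560, 665, 3) (542, 595, 3)
```

View pics/scenec.png

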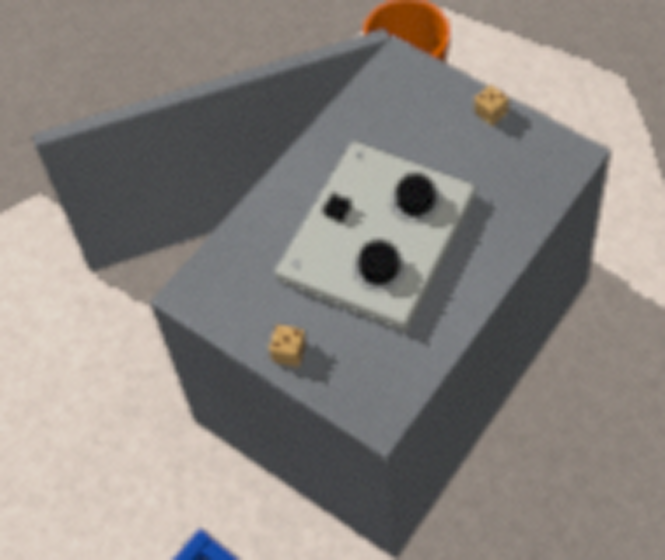

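View pics/sidec.png

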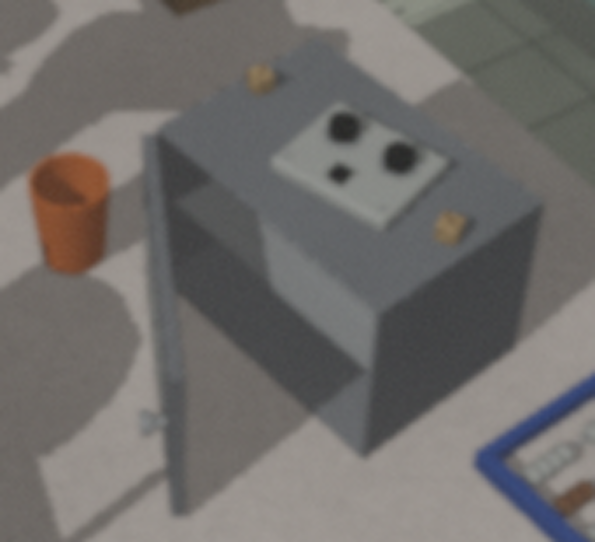

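```bash
python3 - <<'E'
from h import *
im=cv2.imread("pics/side0.png")[185:230,340:410]
print(blobs(im.max(2)<60,(340,185)))
for k,a,b in[("FL",(301.4,176.4),(315.7,203.6)),("BL",(363.7,208.4),(360.9,177)),("BR",(300.3,295.6),(424.6,224.1)),("FR",(234.3,251.6),(377.7,254.1)),
 ("k1",(308.3,220.6),(368.1,201.7)),("k2",(297.8,239.9),(384,210)),("sq",(285.7,224.2),(367.3,214.6)),
 ("dA",(329.8,194.5),(344.9,187.3)),("dB",(271.8,263.4),(398.9,230.1))]:
    x,e=tri(("scene",a),("side",b));print(k,x.round(4),round(e,4))
for k,p,z in[("doorfree",(200.6,204.1),.176),("FL",(301.4,176.4),.18),("FR",(234.3,251.6),.18),("BL",(363.7,208.4),.18),("BR",(300.3,295.6),.18),("k1",(308.3,220.6),.206),("k2",(297.8,239.9),.206),("cup",(307,175),.09)]:print(k,plane("scene",p,z).round(4))
for k,p,z in[("freebot",(320.8,312),.004),("knob",(312,285),.085),("k1",(368.1,201.7),.206),("k2",(384,210),.206),("cup",(290,216),.09)]:print(k,plane("side",p,z).round(4))
E
```

```text
[([367.9, 201.0], 43, [7, 7]), ([383.9, 209.8], 42, [7, 7]), ([366.5, 214.2], 10, [4, 3])]
FL [0.5506 0.0829 0.1756] 0.0018
BL [0.7275 0.1071 0.1761] 0.0011
BR [ 0.7588 -0.1473  0.1731] 0.0009
FR [ 0.5837 -0.1674  0.1758] 0.0007
k1 [ 0.663  -0.0151  0.2013] 0.0002
k2 [ 0.6792 -0.0665  0.2021] 0.0001
sq [ 0.6313 -0.0544  0.2002] 0.0002
dA [0.6485 0.0772 0.1932] 0.0
dB [ 0.6726 -0.1397  0.1916] 0.0007
doorfree [ 0.4275 -0.1362  0.176 ]
FL [0.5523 0.0822 0.18  ]
FR [ 0.5864 -0.1691  0.18  ]
BL [0.7284 0.106  0.18  ]
BR [ 0.7605 -0.1483  0.18  ]
k1 [ 0.6651 -0.0171  0.206 ]
k2 [ 0.6809 -0.0682  0.206 ]
cup [0.5072 0.1505 0.09  ]
freebot [ 0.4286 -0.1362  0.004 ]
knob [ 0.4251 -0.099   0.085 ]
k1 [ 0.6598 -0.0192  0.206 ]
k2 [ 0.6764 -0.0694  0.206 ]
cup [0.5035 0.1541 0.09  ]
```

The keys triangulate to (0.662,-0.017) and (0.678,-0.068), which puts the panel yaw at about 0.30. The cabinet yaw is about 0.13, with the hinge at (0.551,0.083). The door is about 0.64 rad open. First I shut the gripper and move in front of the door.

>>> move_arm(commands=[{"wz": -0.86},{"wz": -0.86},{"wz": -0.86},{"wz": -0.86},{"ty": -0.7,"tx": -0.09},{"ty": -0.7,"tx": -0.09},{"ty": -0.7,"tx": -0.09},{"ty": -0.7,"tx": -0.09},{"ty": -0.7,"tx": -0.09},{"ty": -0.7,"tx": -0.09},{"ty": -0.7,"tx": -0.09},{"ty": -0.7,"tx": -0.09},{"ty": -0.7,"tx": -0.09},{"ty": -0.7,"tx": -0.09},{"ty": -0.7,"tx": -0.09},{"ty": -0.7,"tx": -0.09},{"ty": -0.7,"tx": -0.09},{"ty": -0.7,"tx": -0.09},{"ty": -0.7,"tx": -0.09},{"ty": -0.7,"tx": -0.09}], claw=1, newtons=20)

```text
$.commands[0]: bad value
```

>>> move_arm(commands=[{"tx": 0,"ty": 0,"tz": 0,"wx": 0,"wy": 0,"wz": -0.86},{"tx": 0,"ty": 0,"tz": 0,"wx": 0,"wy": 0,"wz": -0.86},{"tx": 0,"ty": 0,"tz": 0,"wx": 0,"wy": 0,"wz": -0.86},{"tx": 0,"ty": 0,"tz": 0,"wx": 0,"wy": 0,"wz": -0.86}], claw=1, newtons=20)

```text
t: 0.65
tool_pos: [0.2587, 0.5134, 0.4042]
tcp_rot: [-0.0, -0.069, 0.998, -0.0]
wrist_force: [0.2, 0.3, 0.1]
grip_width: 0.0122
finger_force: 0.0
```

>>> move_arm(commands=[{"tx": -0.09,"ty": -0.7,"tz": 0,"wx": 0,"wy": 0,"wz": 0},{"tx": -0.09,"ty": -0.7,"tz": 0,"wx": 0,"wy": 0,"wz": 0},{"tx": -0.09,"ty": -0.7,"tz": 0,"wx": 0,"wy": 0,"wz": 0},{"tx": -0.09,"ty": -0.7,"tz": 0,"wx": 0,"wy": 0,"wz": 0},{"tx": -0.09,"ty": -0.7,"tz": 0,"wx": 0,"wy": 0,"wz": 0},{"tx": -0.09,"ty": -0.7,"tz": 0,"wx": 0,"wy": 0,"wz": 0},{"tx": -0.09,"ty": -0.7,"tz": 0,"wx": 0,"wy": 0,"wz": 0},{"tx": -0.09,"ty": -0.7,"tz": 0,"wx": 0,"wy": 0,"wz": 0},{"tx": -0.09,"ty": -0.7,"tz": 0,"wx": 0,"wy": 0,"wz": 0},{"tx": -0.09,"ty": -0.7,"tz": 0,"wx": 0,"wy": 0,"wz": 0},{"tx": -0.09,"ty": -0.7,"tz": 0,"wx": 0,"wy": 0,"wz": 0},{"tx": -0.09,"ty": -0.7,"tz": 0,"wx": 0,"wy": 0,"wz": 0},{"tx": -0.09,"ty": -0.7,"tz": 0,"wx": 0,"wy": 0,"wz": 0},{"tx": -0.09,"ty": -0.7,"tz": 0,"wx": 0,"wy": 0,"wz": 0},{"tx": -0.09,"ty": -0.7,"tz": 0,"wx": 0,"wy": 0,"wz": 0},{"tx": -0.09,"ty": -0.7,"tz": 0,"wx": 0,"wy": 0,"wz": 0},{"tx": 0,"ty": 0,"tz": 0,"wx": 0,"wy": 0,"wz": 0},{"tx": 0,"ty": 0,"tz": 0,"wx": 0,"wy": 0,"wz": 0}])

```text
t: 2.9
tool_pos: [0.4045, -0.0316, 0.4044]
tcp_rot: [-0.0, -0.067, 0.998, 0.0]
wrist_force: [-0.6, -0.3, -0.1]
grip_width: 0.0
finger_force: 0.0
```

>>> move_arm(commands=[{"tx": 0,"ty": 0,"tz": 0.57,"wx": 0,"wy": 0,"wz": 0},{"tx": 0,"ty": 0,"tz": 0.57,"wx": 0,"wy": 0,"wz": 0},{"tx": 0,"ty": 0,"tz": 0.57,"wx": 0,"wy": 0,"wz": 0},{"tx": -0.22,"ty": -0.15,"tz": 0,"wx": 0,"wy": 0,"wz": 0},{"tx": -0.22,"ty": -0.15,"tz": 0,"wx": 0,"wy": 0,"wz": 0},{"tx": -0.22,"ty": -0.15,"tz": 0,"wx": 0,"wy": 0,"wz": 0},{"tx": -0.22,"ty": -0.15,"tz": 0,"wx": 0,"wy": 0,"wz": 0},{"tx": -0.22,"ty": -0.15,"tz": 0,"wx": 0,"wy": 0,"wz": 0},{"tx": -0.22,"ty": -0.15,"tz": 0,"wx": 0,"wy": 0,"wz": 0},{"tx": -0.22,"ty": -0.15,"tz": 0,"wx": 0,"wy": 0,"wz": 0},{"tx": -0.22,"ty": -0.15,"tz": 0,"wx": 0,"wy": 0,"wz": 0},{"tx": -0.22,"ty": -0.15,"tz": 0,"wx": 0,"wy": 0,"wz": 0},{"tx": -0.22,"ty": -0.15,"tz": 0,"wx": 0,"wy": 0,"wz": 0},{"tx": 0,"ty": 0,"tz": 0,"wx": 0,"wy": 0,"wz": 0}])

```text
t: 4.65
tool_pos: [0.5246, -0.0922, 0.3194]
tcp_rot: [0.0, -0.067, 0.998, -0.0]
wrist_force: [-0.2, -1.1, -0.4]
grip_width: 0.0
finger_force: 0.0
```

>>> move_arm(commands=[{"tx": -0.06,"ty": 0,"tz": 0,"wx": 0,"wy": 0,"wz": 0},{"tx": -0.06,"ty": 0,"tz": 0,"wx": 0,"wy": 0,"wz": 0},{"tx": -0.06,"ty": 0,"tz": 0,"wx": 0,"wy": 0,"wz": 0},{"tx": -0.06,"ty": 0,"tz": 0,"wx": 0,"wy": 0,"wz": 0},{"tx": -0.06,"ty": 0,"tz": 0,"wx": 0,"wy": 0,"wz": 0},{"tx": 0,"ty": 0,"tz": 0,"wx": 0,"wy": 0,"wz": 0}])

```text
t: 5.4
tool_pos: [0.5388, -0.0896, 0.3192]
tcp_rot: [0.0, -0.067, 0.998, 0.0]
wrist_force: [-0.6, 0.1, -0.3]
grip_width: 0.0001
finger_force: 0.0
```

```bash
python3 - <<'E'
from h import *
im=robot.grab_frame("scene");print(robot.state()["wrist_force"])
a=cv2.resize(im[150:310,190:370],None,fx=3,fy=3,interpolation=cv2.INTER_CUBIC)
cv2.imwrite("pics/d1.png",a)
E
```

```text
[ 0.72986994  0.18328943 -0.04988248]
```

View pics/d1.png

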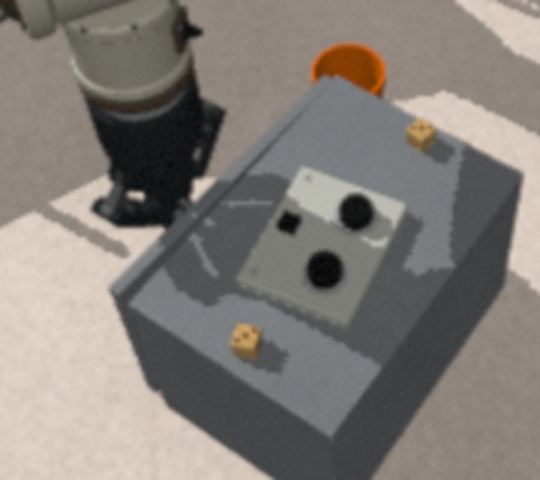

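The door is nearly shut, with a thin gap left along the front edge. I'll push gently until the force rises.

>>> move_arm(commands=[{"tx": -0.04,"ty": 0,"tz": 0,"wx": 0,"wy": 0,"wz": 0},{"tx": -0.04,"ty": 0,"tz": 0,"wx": 0,"wy": 0,"wz": 0},{"tx": -0.04,"ty": 0,"tz": 0,"wx": 0,"wy": 0,"wz": 0},{"tx": 0,"ty": 0,"tz": 0,"wx": 0,"wy": 0,"wz": 0}])

```text
t: 5.95
tool_pos: [0.5447, -0.0888, 0.3192]
tcp_rot: [0.0, -0.067, 0.998, 0.0]
wrist_force: [-0.1, -0.5, -0.0]
grip_width: 0.0002
finger_force: 0.0
```

>>> move_arm(commands=[{"tx": -0.04,"ty": 0,"tz": 0,"wx": 0,"wy": 0,"wz": 0},{"tx": -0.04,"ty": 0,"tz": 0,"wx": 0,"wy": 0,"wz": 0},{"tx": 0,"ty": 0,"tz": 0,"wx": 0,"wy": 0,"wz": 0}])

```text
t: 6.32
tool_pos: [0.548, -0.0885, 0.3192]
tcp_rot: [-0.002, -0.067, 0.998, -0.0]
wrist_force: [-6.9, -1.3, 3.6]
grip_width: 0.0002
finger_force: 3.2
```

>>> move_arm(commands=[{"tx": -0.02,"ty": 0,"tz": 0,"wx": 0,"wy": 0,"wz": 0},{"tx": 0,"ty": 0,"tz": 0,"wx": 0,"wy": 0,"wz": 0},{"tx": 0,"ty": 0,"tz": 0,"wx": 0,"wy": 0,"wz": 0}])

```text
t: 6.7
tool_pos: [0.5484, -0.0884, 0.3192]
tcp_rot: [-0.003, -0.067, 0.998, -0.0]
wrist_force: [-10.3, -1.5, 6.0]
grip_width: -0.0002
finger_force: 5.4
```

The force jumped from about 0 to 10 N over a millimetre, so the door is on its stop. Next I back off, rise, turn to the panel yaw, move over the panel and set the fingers to about 40 mm.

>>> move_arm(commands=[{"tx": 0.4,"ty": 0,"tz": 0,"wx": 0,"wy": 0,"wz": 0},{"tx": 0.4,"ty": 0,"tz": 0,"wx": 0,"wy": 0,"wz": 0},{"tx": 0.4,"ty": 0,"tz": 0,"wx": 0,"wy": 0,"wz": 0},{"tx": 0,"ty": 0,"tz": -0.7,"wx": 0,"wy": 0,"wz": 0},{"tx": 0,"ty": 0,"tz": -0.7,"wx": 0,"wy": 0,"wz": 0},{"tx": 0,"ty": 0,"tz": -0.7,"wx": 0,"wy": 0,"wz": 0},{"tx": 0,"ty": 0,"tz": -0.7,"wx": 0,"wy": 0,"wz": 0},{"tx": 0,"ty": 0,"tz": 0,"wx": 0,"wy": 0,"wz": -0.95},{"tx": -0.47,"ty": 0,"tz": 0,"wx": 0,"wy": 0,"wz": 0},{"tx": -0.47,"ty": 0,"tz": 0,"wx": 0,"wy": 0,"wz": 0},{"tx": -0.47,"ty": 0,"tz": 0,"wx": 0,"wy": 0,"wz": 0},{"tx": -0.47,"ty": 0,"tz": 0,"wx": 0,"wy": 0,"wz": 0},{"tx": -0.47,"ty": 0,"tz": 0,"wx": 0,"wy": 0,"wz": 0},{"tx": -0.47,"ty": 0,"tz": 0,"wx": 0,"wy": 0,"wz": 0},{"tx": -0.47,"ty": 0,"tz": 0,"wx": 0,"wy": 0,"wz": 0},{"tx": -0.47,"ty": 0,"tz": 0,"wx": 0,"wy": 0,"wz": 0},{"tx": 0,"ty": 0,"tz": 0,"wx": 0,"wy": 0,"wz": 0},{"tx": 0,"ty": 0,"tz": 0,"wx": 0,"wy": 0,"wz": 0}], claw=0.06)

```text
t: 8.95
tool_pos: [0.6693, -0.0408, 0.4591]
tcp_rot: [-0.0, -0.149, 0.989, 0.0]
wrist_force: [-0.8, 0.4, 0.7]
grip_width: 0.0402
finger_force: 0.0
```

```bash
python3 - <<'E'
from h import *
c=robot.get_calibration("wrist");s=robot.state();im=robot.grab_frame("wrist");cv2.imwrite("pics/w1.png",im)
sc=robot.grab_frame("scene");cv2.imwrite("pics/s1.png",sc)
print(s["t"],s["tool_pos"],s["tcp_rot"],s["grip_width"],s["wrist_force"]);print(np.round(c["pose"],4).tolist())
for b in blobs(im.max(2)<45,(0,0),30):print(b,plane("wrist",b[0],.208,c).round(4))
E
```

```text
8.95 [ 0.66932317 -0.04080724  0.45906218] [-2.96450684e-04 -1.49162076e-01  9.88812715e-01  4.06796796e-05] 0.04020598716549059 [-0.82141646  0.42662019  0.67900909]
[[-0.2951, 0.9099, 0.2915, 0.595], [0.9555, 0.2808, 0.0907, -0.0636], [0.0007, 0.3053, -0.9523, 0.428], [0.0, 0.0, 0.0, 1.0]]
([44.6, 273.8], 7934, [103, 146]) [ 0.7785 -0.2186  0.208 ]
([324.6, 356.4], 34307, [560, 153]) [0.7896 0.0017 0.208 ]
([392.6, 265.4], 38, [12, 8]) [0.6962 0.0246 0.208 ]
([587.4, 327.4], 36, [12, 6]) [0.7023 0.1899 0.208 ]
([612.7, 350.0], 77, [17, 15]) [0.7155 0.2208 0.208 ]
([593.8, 362.9], 57, [17, 10]) [0.7314 0.2132 0.208 ]
```

View pics/w1.png

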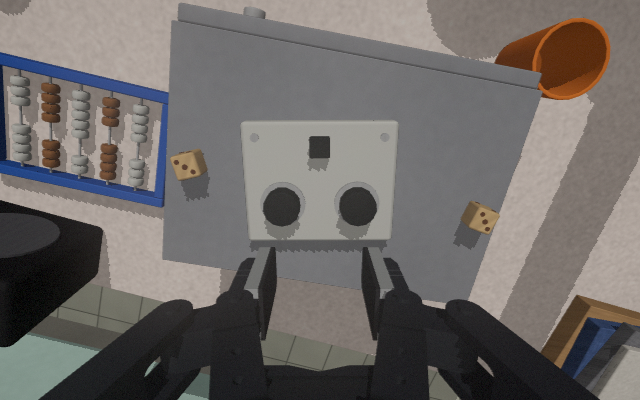

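The wrist view shows the round keys at (281,206) and (358,206) and the square key at (319,147). The door edge is parallel to the cabinet's front edge, so the door is shut. I'll refine the key centres.

```bash
python3 - <<'E'
from h import *
c=robot.get_calibration("wrist");s=robot.state();im=cv2.imread("pics/w1.png")[130:235,245:400]
B=blobs(im.max(2)<62,(245,130),80);print(B)
P=[plane("wrist",b[0],.208,c) for b in B if b[1]>500]
sc=cv2.imread("pics/s1.png")[200:255,270:330];S=blobs(sc.max(2)<45,(270,200),40);print(S)
for b in B:
    for q in S:
        o1,d1=ray("wrist",b[0],c);o2,d2=ray("scene",q[0]);A=np.stack([d1,-d2],1);t=np.linalg.lstsq(A,o2-o1,rcond=None)[0]
        p,r=o1+d1*t[0],o2+d2*t[1]
        if np.linalg.norm(p-r)<.008:print("tri",b[0],q[0],((p+r)/2).round(4),np.linalg.norm(p-r).round(4))
print(np.round(P,4));m=sum(P)/2;v=P[0]-P[1];print("mid",m,"dist",np.linalg.norm(v),"yaw",np.degrees(np.arctan2(v[1],v[0])))
w,x,y,z=s["tcp_rot"];from scipy.spatial.transform import Rotation as R
M=R.from_quat([x,y,z,w]).as_matrix();print("tooly",np.degrees(np.arctan2(M[1,1],M[0,1])),"delta tool units",M.T@(m-s["tool_pos"])/.05)
E
```

```text
[([319.5, 147.0], 418, [20, 21]), ([281.6, 206.6], 1095, [36, 38]), ([357.4, 206.4], 1102, [37, 38])]
[([290.8, 206.5], 231, [24, 17]), ([308.3, 220.5], 85, [10, 10]), ([297.8, 239.9], 95, [11, 11])]
tri [281.6, 206.6] [297.8, 239.9] [ 0.6788 -0.0657  0.2006] 0.0007
tri [357.4, 206.4] [308.3, 220.5] [ 0.6626 -0.014   0.2007] 0.0008
[[ 0.6762 -0.0653  0.208 ]
 [ 0.6606 -0.0152  0.208 ]]
mid [ 0.66841367 -0.04025675  0.208     ] dist 0.052496127101199316 yaw -72.71058491538933
tooly 107.13525507283927 delta tool units [0.00915839 0.01800817 5.02816639]
```

>>> move_arm(commands=[{"tx": 0.01,"ty": 0.01,"tz": 0.2,"wx": 0,"wy": 0,"wz": 0},{"tx": 0,"ty": 0,"tz": 0.2,"wx": 0,"wy": 0,"wz": 0},{"tx": 0,"ty": 0,"tz": 0.2,"wx": 0,"wy": 0,"wz": 0},{"tx": 0,"ty": 0,"tz": 0.2,"wx": 0,"wy": 0,"wz": 0},{"tx": 0,"ty": 0,"tz": 0.2,"wx": 0,"wy": 0,"wz": 0},{"tx": 0,"ty": 0,"tz": 0.2,"wx": 0,"wy": 0,"wz": 0},{"tx": 0,"ty": 0,"tz": 0.2,"wx": 0,"wy": 0,"wz": 0},{"tx": 0,"ty": 0,"tz": 0,"wx": 0,"wy": 0,"wz": 0}])

```text
t: 10.05
tool_pos: [0.6688, -0.0403, 0.3878]
tcp_rot: [-0.001, -0.149, 0.989, 0.0]
wrist_force: [0.2, 0.4, 0.7]
grip_width: 0.0403
finger_force: 0.0
```

```bash
python3 - <<'E'
from h import *
im=robot.grab_frame("wrist");s=robot.state();print(s["tool_pos"],s["wrist_force"])
cv2.imwrite("pics/w2.png",im)
E
```

```text
[ 0.66899131 -0.04034758  0.38872879] [ 0.50152218 -0.20012367  0.2512078 ]
```

View pics/w2.png

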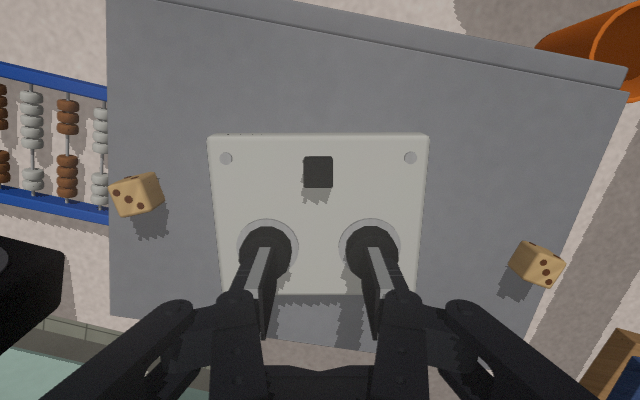

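The fingertips sit straight over the round keys at (264,250) and (371,250), clear of the square key at (318,172). I descend slowly while watching the force.

>>> move_arm(commands=[{"tx": 0,"ty": 0,"tz": 0.06,"wx": 0,"wy": 0,"wz": 0},{"tx": 0,"ty": 0,"tz": 0.06,"wx": 0,"wy": 0,"wz": 0},{"tx": 0,"ty": 0,"tz": 0.06,"wx": 0,"wy": 0,"wz": 0},{"tx": 0,"ty": 0,"tz": 0.04,"wx": 0,"wy": 0,"wz": 0},{"tx": 0,"ty": 0,"tz": 0.02,"wx": 0,"wy": 0,"wz": 0},{"tx": 0,"ty": 0,"tz": 0,"wx": 0,"wy": 0,"wz": 0}])

```text
t: 10.85
tool_pos: [0.6691, -0.0403, 0.3778]
tcp_rot: [0.0, -0.149, 0.989, -0.0]
wrist_force: [-2.4, -0.1, 4.4]
grip_width: 0.0398
finger_force: 2.3
```

>>> move_arm(commands=[{"tx": 0,"ty": 0,"tz": 0.04,"wx": 0,"wy": 0,"wz": 0},{"tx": 0,"ty": 0,"tz": 0.04,"wx": 0,"wy": 0,"wz": 0},{"tx": 0,"ty": 0,"tz": 0,"wx": 0,"wy": 0,"wz": 0}])

```text
t: 11.22
tool_pos: [0.6691, -0.0404, 0.3743]
tcp_rot: [0.0, -0.149, 0.989, -0.0]
wrist_force: [-3.4, -0.7, 8.0]
grip_width: 0.0399
finger_force: 3.8
```

>>> move_arm(commands=[{"tx": 0,"ty": 0,"tz": 0.03,"wx": 0,"wy": 0,"wz": 0},{"tx": 0,"ty": 0,"tz": 0,"wx": 0,"wy": 0,"wz": 0}])

```text
t: 11.48
tool_pos: [0.669, -0.0404, 0.3739]
tcp_rot: [0.0, -0.149, 0.989, -0.0]
wrist_force: [-4.4, 1.1, 11.6]
grip_width: 0.0401
finger_force: 5.6
```

>>> move_arm(commands=[{"tx": 0,"ty": 0,"tz": 0.02,"wx": 0,"wy": 0,"wz": 0},{"tx": 0,"ty": 0,"tz": 0.02,"wx": 0,"wy": 0,"wz": 0},{"tx": 0,"ty": 0,"tz": 0,"wx": 0,"wy": 0,"wz": 0}])

```text
t: 11.85
tool_pos: [0.669, -0.0403, 0.3738]
tcp_rot: [0.001, -0.149, 0.989, -0.0]
wrist_force: [-9.6, 1.9, 18.4]
grip_width: 0.0401
finger_force: 9.3
```

```bash
python3 - <<'E'
from h import *
im=robot.grab_frame("wrist");s=robot.state();print(s["tool_pos"],s["wrist_force"],s["torque"],s["finger_force"])
cv2.imwrite("pics/w3.png",cv2.resize(im[130:340,170:470],None,fx=2.5,fy=2.5,interpolation=cv2.INTER_CUBIC))
E
```

```text
[ 0.66895003 -0.04026181  0.37381513] [-9.57609063  0.5199654  17.08998534] [ 0.31116284  1.70424348 -0.02536844] 9.25573721586261
```

View pics/w3.png

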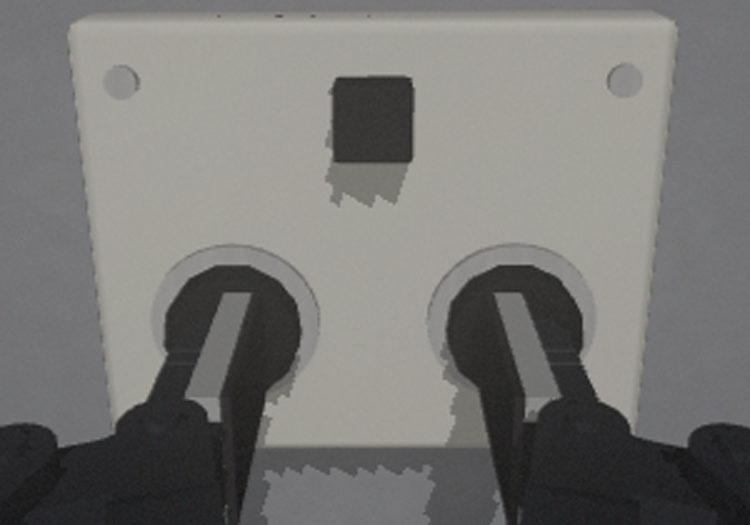

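Both fingertips are on the round keys symmetrically, and the position has stopped at about 9 N per finger, so the keys are on their stops. Holding.

>>> move_arm(commands=[{"tx": 0,"ty": 0,"tz": 0,"wx": 0,"wy": 0,"wz": 0},{"tx": 0,"ty": 0,"tz": 0,"wx": 0,"wy": 0,"wz": 0},{"tx": 0,"ty": 0,"tz": 0,"wx": 0,"wy": 0,"wz": 0},{"tx": 0,"ty": 0,"tz": 0,"wx": 0,"wy": 0,"wz": 0},{"tx": 0,"ty": 0,"tz": 0,"wx": 0,"wy": 0,"wz": 0},{"tx": 0,"ty": 0,"tz": 0,"wx": 0,"wy": 0,"wz": 0},{"tx": 0,"ty": 0,"tz": 0,"wx": 0,"wy": 0,"wz": 0},{"tx": 0,"ty": 0,"tz": 0,"wx": 0,"wy": 0,"wz": 0},{"tx": 0,"ty": 0,"tz": 0,"wx": 0,"wy": 0,"wz": 0},{"tx": 0,"ty": 0,"tz": 0,"wx": 0,"wy": 0,"wz": 0},{"tx": 0,"ty": 0,"tz": 0,"wx": 0,"wy": 0,"wz": 0},{"tx": 0,"ty": 0,"tz": 0,"wx": 0,"wy": 0,"wz": 0},{"tx": 0,"ty": 0,"tz": 0,"wx": 0,"wy": 0,"wz": 0},{"tx": 0,"ty": 0,"tz": 0,"wx": 0,"wy": 0,"wz": 0},{"tx": 0,"ty": 0,"tz": 0,"wx": 0,"wy": 0,"wz": 0},{"tx": 0,"ty": 0,"tz": 0,"wx": 0,"wy": 0,"wz": 0},{"tx": 0,"ty": 0,"tz": 0,"wx": 0,"wy": 0,"wz": 0},{"tx": 0,"ty": 0,"tz": 0,"wx": 0,"wy": 0,"wz": 0},{"tx": 0,"ty": 0,"tz": 0,"wx": 0,"wy": 0,"wz": 0},{"tx": 0,"ty": 0,"tz": 0,"wx": 0,"wy": 0,"wz": 0}])

```text
t: 14.4
tool_pos: [0.669, -0.0403, 0.3738]
tcp_rot: [0.001, -0.149, 0.989, -0.001]
wrist_force: [-9.0, 1.9, 17.5]
grip_width: 0.04
finger_force: 9.2
```

>>> move_arm(commands=[{"tx": 0,"ty": 0,"tz": 0,"wx": 0,"wy": 0,"wz": 0},{"tx": 0,"ty": 0,"tz": 0,"wx": 0,"wy": 0,"wz": 0},{"tx": 0,"ty": 0,"tz": 0,"wx": 0,"wy": 0,"wz": 0},{"tx": 0,"ty": 0,"tz": 0,"wx": 0,"wy": 0,"wz": 0},{"tx": 0,"ty": 0,"tz": 0,"wx": 0,"wy": 0,"wz": 0},{"tx": 0,"ty": 0,"tz": 0,"wx": 0,"wy": 0,"wz": 0},{"tx": 0,"ty": 0,"tz": 0,"wx": 0,"wy": 0,"wz": 0},{"tx": 0,"ty": 0,"tz": 0,"wx": 0,"wy": 0,"wz": 0},{"tx": 0,"ty": 0,"tz": 0,"wx": 0,"wy": 0,"wz": 0},{"tx": 0,"ty": 0,"tz": 0,"wx": 0,"wy": 0,"wz": 0},{"tx": 0,"ty": 0,"tz": 0,"wx": 0,"wy": 0,"wz": 0},{"tx": 0,"ty": 0,"tz": 0,"wx": 0,"wy": 0,"wz": 0},{"tx": 0,"ty": 0,"tz": 0,"wx": 0,"wy": 0,"wz": 0},{"tx": 0,"ty": 0,"tz": 0,"wx": 0,"wy": 0,"wz": 0},{"tx": 0,"ty": 0,"tz": 0,"wx": 0,"wy": 0,"wz": 0},{"tx": 0,"ty": 0,"tz": 0,"wx": 0,"wy": 0,"wz": 0}])

```text
t: 16.4
tool_pos: [0.669, -0.0403, 0.3738]
tcp_rot: [0.001, -0.149, 0.989, -0.001]
wrist_force: [-10.2, 1.1, 18.7]
grip_width: 0.0395
finger_force: 9.3
```

>>> move_arm(commands=[{"tx": 0,"ty": 0,"tz": -0.1,"wx": 0,"wy": 0,"wz": 0},{"tx": 0,"ty": 0,"tz": -0.2,"wx": 0,"wy": 0,"wz": 0},{"tx": 0,"ty": 0,"tz": -0.4,"wx": 0,"wy": 0,"wz": 0},{"tx": 0,"ty": 0,"tz": -0.5,"wx": 0,"wy": 0,"wz": 0},{"tx": 0,"ty": 0,"tz": -0.5,"wx": 0,"wy": 0,"wz": 0},{"tx": 0,"ty": 0,"tz": 0,"wx": 0,"wy": 0,"wz": 0},{"tx": 0,"ty": 0,"tz": 0,"wx": 0,"wy": 0,"wz": 0}])

```text
t: 17.27
tool_pos: [0.669, -0.0404, 0.4536]
tcp_rot: [-0.001, -0.149, 0.989, 0.0]
wrist_force: [-1.5, 0.2, -0.3]
grip_width: 0.04
finger_force: 0.0
```

```bash
python3 - <<'E'
from h import *
im=robot.grab_frame("wrist");s=robot.state();print(s["t"],s["tool_pos"],s["wrist_force"],s["finger_force"])
cv2.imwrite("pics/w4.png",im)
E
```

```text
17.325 [ 0.66887885 -0.04034543  0.45301937] [-0.38281972 -0.00709865  0.05161513] 0.0
```

View pics/w4.png

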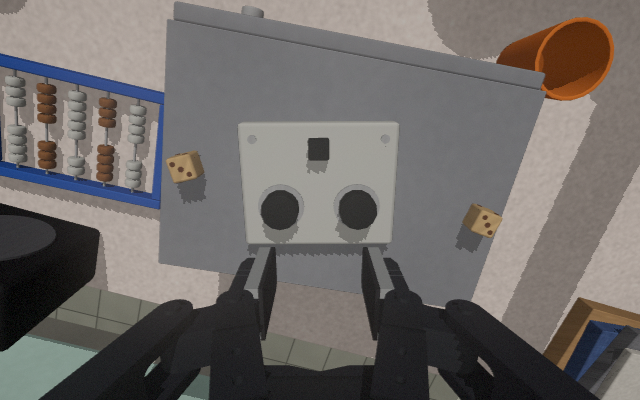

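The keys at (280,208) and (357,208) are back up. The door is still shut, and the dice, cup and abacus are where they were. Handing in.

```bash
python3 -c "
from bench import robot
print(robot.sign_off())"
```

```text
the job is handed in; nothing more can be done
None
```

I pushed the door shut to its stop, pressed both round keys to their stops together, held them for over 4 s and let go, leaving the square key and loose things untouched; the job is handed in, with no verdict returned.

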